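Fetch the hemmed-in tappet for gauging

ROBOT

A 6-joint arm with a two-finger parallel gripper is mounted at the origin on the work surface. World frame = base frame: x ahead of the robot, y to its left, z up, the work surface at z = 0. Lengths are in m, angles in rad, forces in N, time in s.
With the tool pointing down it reaches from about 0.35 to 0.775 m from the base axis. Payload 5.5 kg.
Tool frame: the origin (TCP) lies between the finger pads; the fingertips stand 8 mm ahead of it and the grasp point (between the pads) lies 11 mm behind it (bot.tip_reach is the distance from the TCP to the fingertips, in m); z points along the fingers, y is the direction in which the jaws open and shut (so a half turn about z gives the same grasp; the last joint's range is limited). The gripper opens to 85 mm and grips with 20 to 120 N. Pads are 22 mm wide; open, the fingers measure 114 mm over their backs; the gripper's body (76 mm by 85 mm) begins 54 mm behind the grasp point. The pads swing forward as they close: fully open they stand 13 mm farther back than shut.
Start: joints at [-1.478, 0.313, 0.046, 1.304, 0, 1.431], TCP at [0.133, -0.56, 0.239] pointing down, gripper open.
Joint ranges: [-2.76, 2.76], [-0.86, 1.69], [-1.03, 1.26], [-2.2, 2.34], [-1.47, 1.5], [-3.14, 3.14]. Speed limits (rad/s): [2.57, 2.57, 3.14, 3.14, 3.14, 3.14].

INTERFACE

Orientations are given as a unit quaternion [x, y, z, w].
In Python, from rig import telemetry, grab_frame, job, bot gives the robot as it stands. The module is installed in compiled form; this text tells all that it offers.
- The arm moves only by the tool jog_arm, never from a script. Its argument "moves" is a list of rows, each a list of 7 numbers: the turn, a rotation vector about the world's x, y, z in units of 5 degrees (1.0 is 5 degrees), then the shift along the world's x, y, z in units of 30 mm (1.0 is 30 mm), then the opening, from -1 (shut) to 1 (fully open). In form: [[wx, wy, wz, x, y, z, grip], ...]. A call has 1 to 20 rows; each row is the pose to reach, as a shift and turn from the pose commanded when the call began; what a row does not reach only later rows make up. A row lasts 1/12 s, in which the tool goes at most 41.7 mm and 7.16 degrees, less where a joint would pass 70% of its speed; a pose out of reach is approached as far as the arm can. A call with a gripper value outside its range is refused whole. The fingers move at their own pace and stop on an object; "force" is the grip in N (left out, the last holds). Time passes only in rows, so rows that repeat a pose let the fingers close. It gives the time, the measured TCP pose, the force and the opening at its end, in the units of the state.
- telemetry.get_obs(): the state, without advancing time (a new reading comes with each control period).
- grab_frame(name): name is "side" or "top"; returns a dict with "color" (420x560x3 uint8, blue, green, red), "mtx" (3x3 intrinsics, pixels), "T" (4x4, takes a point from camera to world coordinates). Camera axes: x right, y down, z forward; pixel columns grow to the right and rows downward; lengths in m; the calibration is good to about 2 mm. A picture is of the moment at which its call begins. There is no depth.
- job.finish_job(): hands the job in, once; it reports no verdict.
The state is a dict: "time_s": time; "qpos": joint angles; "dq": joint speeds; "effort": joint torques, N m; "position": TCP position; "tool_rot": TCP orientation; "contact_force": force on the tool from outside, world axes, zero at the start; "wrist_torque": the same for the moment, N m; "gripper_width": opening from 0.0 (shut) to 1.0 (fully open).
Only numpy, scipy, OpenCV 4.12 (cv2) and the standard library are available. Lean on these libraries where they do the work, as an engineer would, in place of code of your own. Each camera call takes 0.05 s, during which the arm holds its last target. There are 200 camera calls.

TASK

The tappet at the back of the plywood board is to go on the gauge stand, but the two engine valves and the bush stand round it: first move all three, kept upright, into the sheet-steel tray, and leave the tappet where it is until they stand there. Then stand the tappet upright in the middle of the gauge stand's round anvil, and only after that put each of the three back upright in the middle of the rubber pad it came from. Never let any of the four tip over.

Things in the scene. Friction and masses are not known exactly. Their poses are not given: they have to be found in the camera images.
- large_valve: large steel engine valve standing head-down, stem up: 120 mm long, flat round head 50 mm across and 3 mm thick at its rim, tapering into a plain round stem 10 mm in diameter from 24 mm above the underside to the top. 140 g. Origin: centre of the head's underside; z up the stem. Stands on pad_large at the start.
- small_valve: small steel engine valve standing head-down, stem up: 100 mm long, flat round head 36 mm across and 3 mm thick at its rim, tapering into a plain round stem 10 mm in diameter from 24 mm above the underside to the top. 90 g. Origin: centre of the head's underside; z up the stem. Stands on pad_small at the start.
- bush: plain brass bush (tube) standing on end: 44 mm outside, 32 mm bore, 50 mm high. 190 g. Origin: centre of its underside; z up its axis. Stands on pad_bush at the start.
- tappet: solid dark steel tappet, a short cylinder 34 mm in diameter and 28 mm high, standing on end directly on the board in front of its back fence, about 60 mm from the centre of each of the three pads around it. 110 g. Origin: centre of its underside; z up.
- pad_large: round black rubber pad 58 mm across, 3 mm thick, fixed on the board: the place of the large valve. Origin: centre of its underside; a thing stands 3 mm above it. Which of the three pad places it has changes from start to start.
- pad_small: round black rubber pad 43 mm across, 3 mm thick, fixed on the board: the place of the small valve. Origin: centre of its underside; a thing stands 3 mm above it.
- pad_bush: round black rubber pad 51 mm across, 3 mm thick, fixed on the board: the place of the bush. Origin: centre of its underside; a thing stands 3 mm above it.
- board: fixed plywood board, 200 (x, away from the robot) by 240 (y) mm, 18 mm thick. Fence along its far edge: 25 mm high above the top, near face at x = +85 mm. Pads at (33, 54), (33, -54) and (-6, 0) mm in any arrangement; tappet near (55, 0). A retainer and a nut, 12 mm high, lie loose at (-70, +-85) mm and play no part. Origin: centre of its underside.
- tray: fixed shallow open tray of dark sheet steel, 260 mm (its x) by 140 mm (its y), walls 4 mm thick, rim 18 mm high, inner floor 4 mm above the bench, empty at the start: the side area. To the left or right of the board. Origin: centre of its underside.
- gauge: fixed gauge stand: blue base 100 mm wide (y), from x = -50 to +140 mm, 22 mm high, with a round steel anvil 56 mm across whose flat top is 35 mm above the bench. At x = +105 mm stands a 200 mm high column; its dial gauge is swung away to +x. On the other side of the board from the tray. Origin: on the anvil's axis at bench height; z up.
Things that resemble listed ones, but are neither listed nor needed, are in the scene too. What is shaped like the bush but blue or pink is not meant.

How it is judged:
On the way, in this order (a step that is already met when the one before it is completed fails the run):
1. both valves and the bush stand upright in the tray, the tappet still in its place on the board (x of large_valve in the frame of tray between -0.13 and 0.13 m and y of large_valve in the frame of tray between -0.07 and 0.07 m and z of each of large_valve, small_valve, bush in the frame of tray below 0.009 m and linear speed of each of large_valve, small_valve, bush below 0.02 m/s and angle between each of large_valve, small_valve, bush's own z axis and vertical below 0.12 rad and x of small_valve in the frame of tray between -0.13 and 0.13 m and y of small_valve in the frame of tray between -0.07 and 0.07 m and x of bush in the frame of tray between -0.13 and 0.13 m and y of bush in the frame of tray between -0.07 and 0.07 m and distance of tappet from where it was at the start of the episode below 0.03 m), for 0.2 s.
2. the tappet stands released on the anvil while the three still stand in the tray (x of large_valve in the frame of tray between -0.13 and 0.13 m and y of large_valve in the frame of tray between -0.07 and 0.07 m and z of each of large_valve, small_valve, bush in the frame of tray below 0.009 m and linear speed of each of large_valve, small_valve, bush, tappet below 0.02 m/s and angle between each of large_valve, small_valve, bush, tappet's own z axis and vertical below 0.12 rad and x of small_valve in the frame of tray between -0.13 and 0.13 m and y of small_valve in the frame of tray between -0.07 and 0.07 m and x of bush in the frame of tray between -0.13 and 0.13 m and y of bush in the frame of tray between -0.07 and 0.07 m and horizontal distance between tappet and gauge below 0.012 m and z of tappet in the frame of gauge between 0.031 and 0.039 m and contact force between the fingers and large_valve below 0.1 N and contact force between the fingers and small_valve below 0.1 N and contact force between the fingers and bush below 0.1 N and contact force between the fingers and tappet below 0.1 N), for 0.2 s.
At the end, for the whole second after the job is handed in: The tappet stands upright on the anvil within 12 mm of its centre, and the large valve, the small valve and the bush each stand upright on their own pads within 12 mm of the centre, all released and at rest (horizontal distance between tappet and gauge below 0.012 m and z of tappet in the frame of gauge between 0.031 and 0.039 m and linear speed of each of tappet, large_valve, small_valve, bush below 0.02 m/s and angle between each of tappet, large_valve, small_valve, bush's own z axis and vertical below 0.12 rad and horizontal distance between large_valve and pad_large below 0.012 m and z of large_valve in the frame of pad_large between 0 and 0.007 m and horizontal distance between small_valve and pad_small below 0.012 m and z of small_valve in the frame of pad_small between 0 and 0.007 m and horizontal distance between bush and pad_bush below 0.012 m and z of bush in the frame of pad_bush between 0 and 0.007 m and contact force between the fingers and large_valve below 0.1 N and contact force between the fingers and small_valve below 0.1 N and contact force between the fingers and bush below 0.1 N and contact force between the fingers and tappet below 0.1 N); the robot touches nothing.
It fails at once if a valve, the bush or the tappet tips over (leans more than 35 degrees) (angle between any of large_valve, small_valve, bush, tappet's own z axis and vertical above 0.61 rad).
It also fails if it takes over 144 s, if anything falls off the work surface, if the arm or the gripper's body presses on something with over 40 N, if the wrist force passes 120 N, or if a joint passes its speed limit or range.

## Working session

There is one attempt and no reset: what is moved stays moved. The work goes in short steps, Python scripts to look and compute and a tool call to move; the robot and the scene stay as the last step left them, time stands still between calls to the robot, and variables do not carry over. Pictures are saved under pics/ and viewed, about 12 in all and at most 16, crops included, and the job is handed in when it is done.

Besides the shell and the picture viewer there is one more tool, called in YAML: its name, and indented under it one key for each argument. jog_arm: Moves the arm, as the interface text tells. Its arguments: {"type":"object","properties":{"moves":{"type":"array"},"force":{"type":"number"}},"required":["moves"]}

```bash
mkdir -p pics; cat > h.py <<'E'
import numpy as np, cv2
from rig import telemetry, grab_frame, job, bot
def ray(f,u,v,z):
    d=f["T"][:3,:3]@np.linalg.inv(f["mtx"])@[u,v,1.]; o=f["T"][:3,3]
    return o+d*(z-o[2])/d[2]
def proj(f,p):
    q=np.linalg.inv(f["T"])@np.r_[p,1]; q=f["mtx"]@q[:3]; return q[:2]/q[2]
E
python3 - <<'E'
from h import *
import pickle
for n in("top","side"):
    f=grab_frame(n); pickle.dump(f,open(n+"0.pkl","wb")); cv2.imwrite(f"pics/{n}0.png",cv2.resize(f["color"],(784,588),interpolation=cv2.INTER_CUBIC)); print(n,f["mtx"].round(1).tolist(),f["T"].round(3).tolist())
print(telemetry.get_obs(),bot.tip_reach)
E
```

```text
top [[441.4, 0.0, 278.2], [0.0, 441.4, 215.3], [0.0, 0.0, 1.0]] [[-0.098, -0.974, 0.205, 0.347], [-0.995, 0.096, -0.02, 0.012], [0.0, -0.206, -0.978, 0.881], [0.0, 0.0, 0.0, 1.0]]
side [[448.0, 0.0, 274.7], [0.0, 448.0, 212.4], [0.0, 0.0, 1.0]] [[-0.746, -0.498, 0.442, 0.063], [-0.666, 0.572, -0.48, 0.486], [-0.014, -0.652, -0.758, 0.823], [0.0, 0.0, 0.0, 1.0]]
{'time_s': 0.1, 'qpos': array([-1.47762196e+00,  3.13964570e-01,  4.51081452e-02,  1.30358372e+00,
        3.59018407e-06,  1.43119934e+00]), 'dq': array([ 0.00053208, -0.0020683 ,  0.00246245, -0.00043955, -0.00076109,
       -0.00030784]), 'effort': array([ 2.41399379e-03, -4.81726885e+01,  2.99242598e+01,  1.28439622e-02,
       -1.78183109e-04, -4.24933390e-06]), 'position': array([ 0.13259134, -0.55906474,  0.23848204]), 'tool_rot': array([ 9.93234494e-01,  1.16123058e-01,  2.08704759e-05, -8.21645753e-04]), 'contact_force': array([-0.77489522,  0.014865  ,  0.19537901]), 'wrist_torque': array([-0.06052706,  0.00139362, -0.03606032]), 'gripper_width': 1.0040939689299933} 0.008
```

View pics/top0.png

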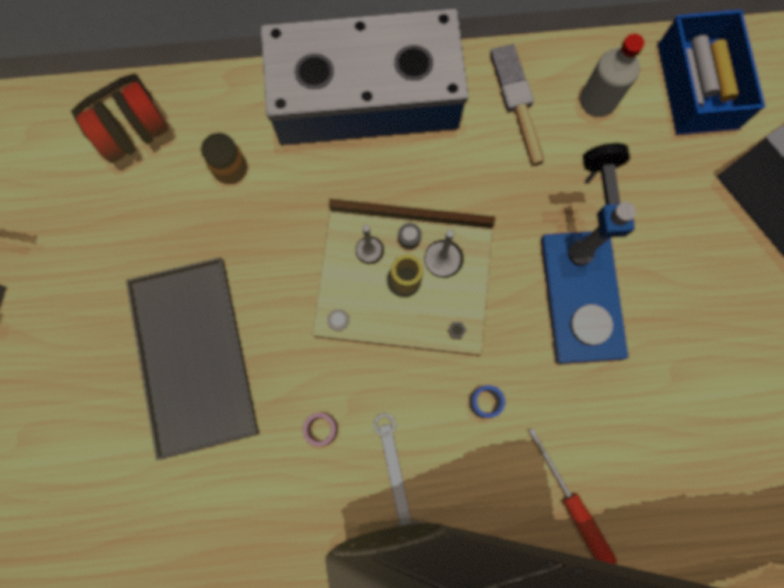

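View pics/side0.png

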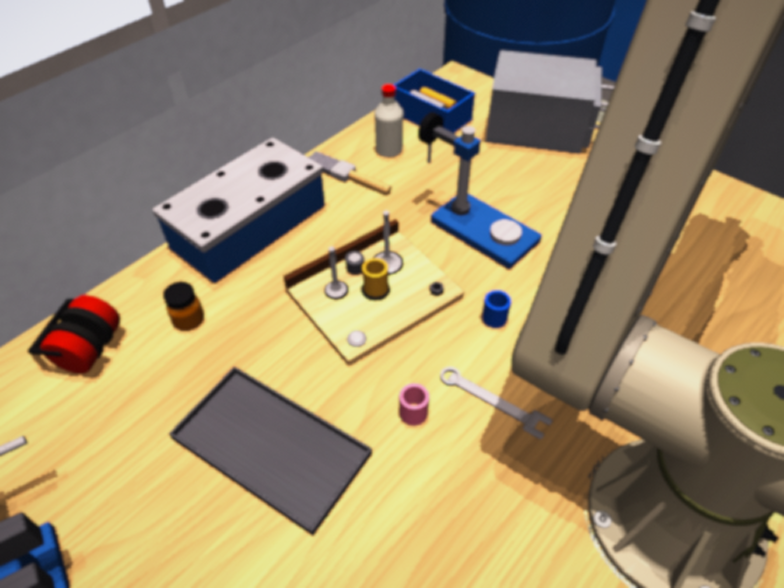

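Top view (scaled by 1.4) shows the tray at (193,358) and the anvil at (593,325). On the board are the small valve head at (369,250), large valve head at (443,259), bush at (405,272) and tappet at (409,236). Next I measure these.

```bash
cat >> h.py <<'E'
def blobs(f,mask,zs,box,amin=15):
    m=np.zeros(mask.shape,np.uint8); x0,y0,x1,y1=[int(b/1.4) for b in box]; m[y0:y1,x0:x1]=mask[y0:y1,x0:x1].astype(np.uint8)*255
    c,_=cv2.findContours(m,cv2.RETR_EXTERNAL,cv2.CHAIN_APPROX_NONE)
    r=[]
    for k in sorted(c,key=cv2.contourArea,reverse=True):
        if cv2.contourArea(k)<amin: continue
        (u,v),(w,h),a=cv2.minAreaRect(k)
        r.append((cv2.contourArea(k),np.round([u,v,w,h],1),[ray(f,u,v,z)[:2].round(4) for z in zs]))
    return r
E
python3 - <<'E'
from h import *
import pickle
f=pickle.load(open("top0.pkl","rb")); s=pickle.load(open("side0.pkl","rb"))
H=cv2.cvtColor(f["color"],cv2.COLOR_BGR2HSV); S=H[...,1]; V=H[...,2]
for n,m,zs,b in [("anvil",S<70,[.035],(545,290,640,360)),("tray",S<90,[.018,.004],(110,240,275,470)),("pieces",S<75,[.021,.046],(335,215,480,290)),("bushyellow",(S>170),[.071,.021],(380,245,430,300)),("board",(H[...,0]>20)&(V>140),[.018],(300,195,505,360))]:
    print(n,[*blobs(f,m,zs,b)][:6])
# stem tops
def tri(a,b):
    A=[];B=[]
    for F,(u,v) in((f,a),(s,b)):
        d=F["T"][:3,:3]@np.linalg.inv(F["mtx"])@[u/1.4,v/1.4,1.]; d/=np.linalg.norm(d); P=np.eye(3)-np.outer(d,d); A.append(P);B.append(P@F["T"][:3,3])
    return np.linalg.lstsq(np.vstack(A),np.hstack(B),rcond=None)[0].round(4)
print("small",tri((366,229),(332,250)),"large",tri((450,234),(387,215)),"tap",tri((409,230),(354,256)))
# board corners
for c in [(330,205),(494,220),(480,354),(315,337)]: print(ray(f,c[0]/1.4,c[1]/1.4,.018)[:2])
for c in [(130,281),(223,260),(258,433),(158,457)]: print("tray",ray(f,c[0]/1.4,c[1]/1.4,.018)[:2])
a=f["color"][145:215,225:355]; b=s["color"][140:220,200:340]
cv2.imwrite("pics/c0.png",np.vstack([cv2.resize(a,(560,300),interpolation=cv2.INTER_CUBIC),cv2.resize(b,(560,300),interpolation=cv2.INTER_CUBIC)]))
E
```

```text
anvil [(659.0, array([422.5, 231.5,  29.7,  28.3]), [array([ 0.4655, -0.2809])]), (30.5, array([445. , 231.5,  49.1,   7.1]), [array([ 0.4612, -0.3245])])]
tray [(10323.5, array([125.7, 259.4, 139. , 119.4]), [array([0.47  , 0.3001]), array([0.472 , 0.3048])]), (74.0, array([188.6, 279.5,   9.6,  14. ]), [array([0.4189, 0.18  ]), array([0.4201, 0.1827])]), (56.5, array([141.7, 331.8,   3.6,  43.4]), [array([0.3295, 0.2738]), array([0.3293, 0.2781])]), (36.0, array([181.5, 325.4,   3.3,  27.3]), [array([0.334 , 0.1982]), array([0.3337, 0.2012])])]
pieces [(1568.0, array([270.5, 179.5,  53. ,  63. ]), [array([0.6032, 0.003 ]), array([0.5957, 0.0032])]), (1182.5, array([320., 184.,  42.,  44.]), [array([ 0.584 , -0.0957]), array([ 0.5771, -0.0926])])]
bushyellow []
board [(13728.0, array([286.5, 202. , 108. , 145. ]), [array([ 0.5541, -0.0246])]), (528.0, array([316.5, 144. ,  10. ,  85. ]), [array([ 0.6708, -0.0989])]), (193.5, array([248.5, 141.5,   5. ,  69. ]), [array([0.69  , 0.0405])]), (26.5, array([351. , 151.5,   3. ,  16. ]), [array([ 0.6476, -0.1678])])]
small [0.6071 0.0175 0.1137] large [ 0.584  -0.0885  0.1301] tap [ 0.6225 -0.0432  0.0436]
[0.68183739 0.06773892]
[ 0.63506812 -0.16998512]
[ 0.4411547  -0.12425806]
[0.48780665 0.10415084]
tray [0.59489624 0.36275366]
tray [0.61311357 0.22843392]
tray [0.36337078 0.19129428]
tray [0.34484882 0.32785543]
```

View pics/c0.png

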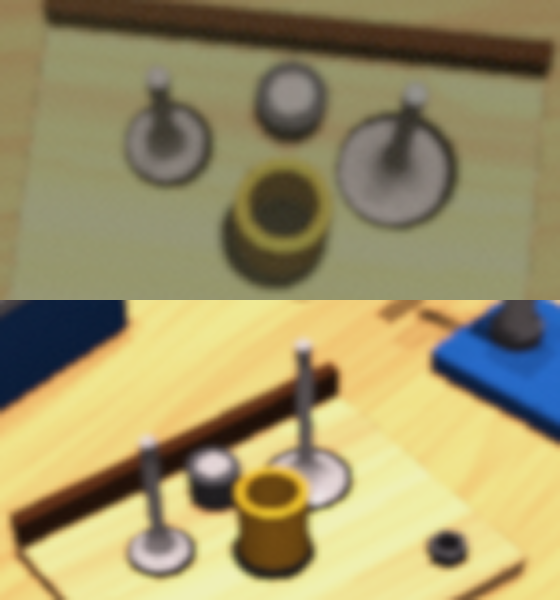

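Crops show clear, separate pieces: small head at crop (168,142), large head (396,170), tappet top (291,95) and bush rim (281,207). I convert those to world positions.

```bash
python3 - <<'E'
from h import *
import pickle
f=pickle.load(open("top0.pkl","rb")); s=pickle.load(open("side0.pkl","rb"))
c=lambda x,y:(225+x/4.308-.5,145+y/4.286-.5)
d=lambda x,y:(200+x/4-.5,140+(y-300)/3.75-.5)
for n,a,b,z in [("small head",(168,142),(161,549),.024),("large head",(396,170),(311,476),.024),("tappet",(291,95),(213,466),.046),("bush",(281,207),(271,492),.071),("smalltop",(158,77),(149,442),.121),("largetop",(414,94),(304,346),.141)]:
    print(n,ray(f,*c(*a),z)[:2].round(4),ray(s,*d(*b),z)[:2].round(4))
print("anvil side",ray(s,506/1.4,231/1.4,.035).round(4))
for q in [(174,434),(236,371),(369,452),(313,528)]: print("tray side",ray(s,q[0]/1.4,q[1]/1.4,.018)[:2].round(4))
E
```

```text
small head [0.6076 0.0167] [0.6059 0.0194]
large head [ 0.5835 -0.0881] [ 0.5811 -0.0875]
tappet [ 0.6179 -0.0417] [ 0.6176 -0.0395]
bush [ 0.5586 -0.0303] [ 0.559  -0.0284]
smalltop [0.6069 0.0178] [0.6046 0.0201]
largetop [ 0.5826 -0.0854] [ 0.5808 -0.0828]
anvil side [ 0.4625 -0.2767  0.035 ]
tray side [0.5885 0.3672]
tray side [0.606  0.2387]
tray side [0.3595 0.2032]
tray side [0.3415 0.3292]
```

jog_arm:
  moves:
    - [0, 0, 1.4, 0, 0, 1, 1]
    - [0, 0, 2.8, 0, 0, 2, 1]
    - [0, 0, 4.2, 0.7, 0.7, 2, 1]
    - [0, 0, 5.6, 1.4, 1.4, 2, 1]
    - [0, 0, 7, 2.1, 2.1, 2, 1]
    - [0, 0, 8.4, 2.9, 2.9, 2, 1]
    - [0, 0, 9.8, 3.7, 3.7, 2, 1]
    - [0, 0, 11.2, 4.5, 4.5, 2, 1]
    - [0, 0, 12.6, 5.3, 5.3, 2, 1]
    - [0, 0, 14, 6.1, 6.1, 2, 1]
    - [0, 0, 15.4, 6.9, 6.9, 2, 1]
    - [0, 0, 16.8, 7.7, 7.7, 2, 1]
    - [0, 0, 18.2, 8.5, 8.5, 2, 1]
    - [0, 0, 19.6, 9.3, 9.3, 2, 1]
    - [0, 0, 21, 10.1, 10.2, 2, 1]
    - [0, 0, 22.4, 10.9, 11.1, 2, 1]
    - [0, 0, 23.8, 11.7, 12, 2, 1]
    - [0, 0, 25.2, 12.4, 13, 2, 1]
    - [0, 0, 26.6, 13, 14, 2, 1]
    - [0, 0, 28, 13.5, 15, 2, 1]

```text
time_s: 1.77
position: [0.5385, -0.1078, 0.2986]
tool_rot: [0.227, 0.974, 0.0, -0.0]
contact_force: [0.4, -0.4, 0.3]
gripper_width: 0.998
```

jog_arm:
  moves:
    - [0, 0, 1, 0.7, 0.35, -0.5, 0]
    - [0, 0, 2, 1.2, 0.6, -1.2, 0]
    - [0, 0, 3, 1.45, 0.69, -2, 0]
    - [0, 0, 3, 1.45, 0.69, -2.8, 0]
    - [0, 0, 3, 1.45, 0.69, -3.6, 0]
    - [0, 0, 3, 1.45, 0.69, -4.4, 0]
    - [0, 0, 3, 1.45, 0.69, -5.1, 0]
    - [0, 0, 3, 1.45, 0.69, -5.7, 0]
    - [0, 0, 3, 1.45, 0.69, -6.1, 0]
    - [0, 0, 3, 1.45, 0.69, -6.4, 0]
    - [0, 0, 3, 1.45, 0.69, -6.4, 0]
    - [0, 0, 3, 1.45, 0.69, -6.4, 0]

```text
time_s: 2.77
position: [0.5809, -0.0887, 0.107]
tool_rot: [0.102, 0.995, 0.0, -0.001]
contact_force: [0.1, 0.3, 0.7]
gripper_width: 0.503
```

```bash
cat > look.py <<'E'
import sys
from h import *
n,(a,b,c,d)=sys.argv[1],map(int,sys.argv[2].split(","))
out=[]
for cam in("top","side"):
    f=grab_frame(cam); p=telemetry.get_obs()["position"]; u,v=proj(f,p)
    if cam=="side": cx,cy=int(u),int(v); 
    else: cx,cy=int(u),int(v)
    if c: cx,cy=map(int,proj(f,np.array([a/1000,b/1000,c/1000])))
    x0=max(0,min(560-d,cx-d//2)); y0=max(0,min(420-d,cy-d//2)); k=400/d
    out.append(cv2.resize(f["color"][y0:y0+d,x0:x0+d],(400,400),interpolation=cv2.INTER_CUBIC)); print(cam,"x0",x0,"y0",y0,"k",k)
cv2.imwrite(f"pics/{n}.png",np.hstack(out))
E
python3 look.py g1 0,0,0,110
```

```text
top x0 265 y0 117 k 3.6363636363636362
side x0 222 y0 105 k 3.6363636363636362
```

View pics/g1.png

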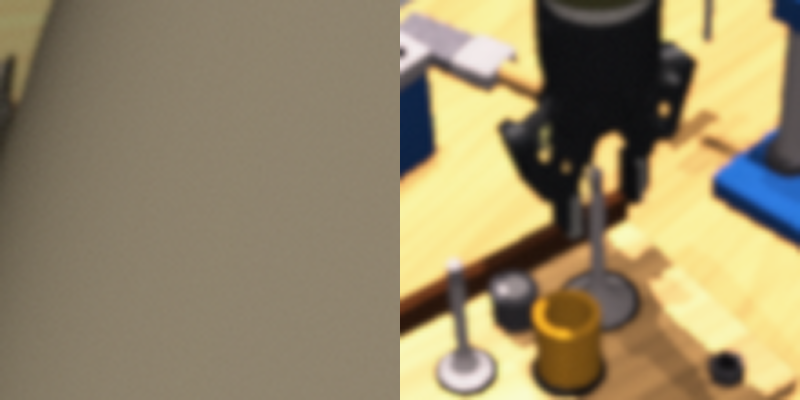

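The side crop shows the stem (about (596,200)) between the two fingers, within 2 mm of the TCP. Closing.

jog_arm:
  moves:
    - [0, 0, 0, 0, 0, 0, -1]
    - [0, 0, 0, 0, 0, 0, -1]
    - [0, 0, 0, 0, 0, 0, -1]
    - [0, 0, 0, 0, 0, 0, -1]
    - [0, 0, 0, 0, 0, 0, -1]
    - [0, 0, 0, 0, 0, 0, -1]
    - [0, 0, 0, 0, 0, 0, -1]
    - [0, 0, 0, 0, 0, 0, -1]
    - [0, 0, 0, 0, 0, 0.2, -1]
    - [0, 0, 0, 0, 0, 0.5, -1]
    - [0, 0, 0, 0, 0, 1, -1]
    - [0, 0, 0, 0, 0, 1.5, -1]
    - [0, 0, 0, 0, 0, 2, -1]
  force: 50

```text
time_s: 3.95
position: [0.5809, -0.0888, 0.1682]
tool_rot: [0.102, 0.995, 0.0, -0.0]
contact_force: [-0.4, -0.6, -1.2]
gripper_width: 0.094
```

jog_arm:
  moves:
    - [0, 0, 0, 0, 0, 0.5, -1]
    - [0, 0, 0, 0, 0.1, 1.2, -1]
    - [0, 0, 0, -0.02, 0.4, 1.9, -1]
    - [0, 0, 0, -0.05, 0.9, 2.3, -1]
    - [0, 0, 0, -0.08, 1.6, 2.4, -1]
    - [0, 0, 0, -0.13, 2.4, 2.4, -1]
    - [0, 0, 0, -0.18, 3.3, 2.4, -1]
    - [0, 0, 0, -0.23, 4.2, 2.4, -1]
    - [0, 0, 0, -0.28, 5.1, 2.4, -1]
    - [0, 0, 0, -0.32, 6, 2.4, -1]
    - [0, 0, 0, -0.37, 6.9, 2.4, -1]
    - [0, 0, 0, -0.42, 7.8, 2.4, -1]
    - [0, 0, 0, -0.47, 8.7, 2.4, -1]
    - [0, 0, 0, -0.52, 9.6, 2.3, -1]
    - [0, 0, 0, -0.57, 10.4, 2, -1]
    - [0, 0, 0, -0.6, 11.1, 1.5, -1]
    - [0, 0, 0, -0.64, 11.7, 1, -1]
    - [0, 0, 0, -0.66, 12.2, 0.5, -1]
    - [0, 0, 0, -0.68, 12.55, 0, -1]
    - [0, 0, 0, -0.68, 12.74, -0.5, -1]

```text
time_s: 5.62
position: [0.5603, 0.2949, 0.152]
tool_rot: [0.101, 0.995, 0.0, -0.0]
contact_force: [0.8, -0.8, -1.3]
gripper_width: 0.093
```

jog_arm:
  moves:
    - [0, 0, 0, 0, 0, -0.5, -1]
    - [0, 0, 0, 0, 0, -1, -1]
    - [0, 0, 0, 0, 0, -1.4, -1]
    - [0, 0, 0, 0, 0, -1.7, -1]
    - [0, 0, 0, 0, 0, -1.9, -1]
    - [0, 0, 0, 0, 0, -2, -1]
    - [0, 0, 0, 0, 0, -2.04, -1]
    - [0, 0, 0, 0, 0, -2.04, -1]

```text
time_s: 6.28
position: [0.561, 0.2934, 0.0915]
tool_rot: [0.102, 0.995, 0.0, 0.0]
contact_force: [0.3, -0.5, -1.8]
gripper_width: 0.09
```

```bash
python3 look.py t1 560,293,60,120
```

```text
top x0 60 y0 149 k 3.3333333333333335
side x0 98 y0 222 k 3.3333333333333335
```

View pics/t1.png

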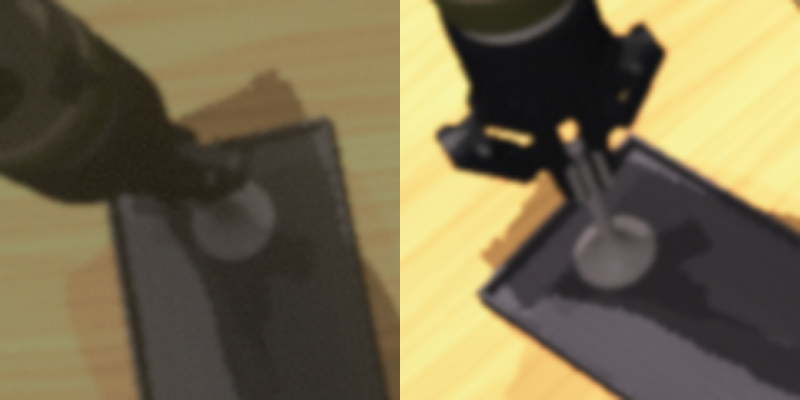

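The valve head hangs about 1–2 mm over the tray floor, well inside the walls. Lowering and releasing.

jog_arm:
  moves:
    - [0, 0, 0, 0, 0, -0.04, -1]
    - [0, 0, 0, 0, 0, -0.04, -1]
    - [0, 0, 0, 0, 0, -0.04, -0.9]
    - [0, 0, 0, 0, 0, -0.04, -0.8]
    - [0, 0, 0, 0, 0, -0.04, -0.6]
    - [0, 0, 0, 0, 0, -0.04, -0.4]
    - [0, 0, 0, 0, 0, -0.04, -0.2]
    - [0, 0, 0, 0, 0, -0.04, 0]
    - [0, 0, 0, 0, 0, -0.04, 0]
    - [0, 0, 0, 0, 0, 0.5, 0]
    - [0, 0, 0, 0, 0, 1.2, 0]
    - [0, 0, 0, 0, 0, 2, 0]
    - [0, 0, 0, 0, 0, 2.8, 0]
    - [0, 0, 0, 0, 0, 3.6, 0]
    - [0, 0, 0, 0, 0, 4.2, 0]

```text
time_s: 7.63
position: [0.5611, 0.2935, 0.2193]
tool_rot: [0.102, 0.995, 0.0, 0.001]
contact_force: [-0.2, 1.2, -0.4]
gripper_width: 0.502
```

jog_arm:
  moves:
    - [0, 0, 0, 0.15, -0.9, 0, 0]
    - [0, 0, 0, 0.35, -2, 0, 0]
    - [0, 0, 0, 0.5, -3.2, 0, 0]
    - [0, 0, 0, 0.7, -4.4, 0, 0]
    - [0, 0, 0, 0.9, -5.6, 0, 0]
    - [0, 0, 0, 1.1, -6.8, 0, 0]
    - [0, 0, 0, 1.3, -7.8, 0, 0]
    - [0, 0, 0, 1.4, -8.6, 0, 0]
    - [0, 0, 0, 1.5, -9.1, -0.4, 0]
    - [0, 0, 0, 1.5, -9.18, -1, 0]
    - [0, 0, 0, 1.5, -9.18, -1.8, 0]
    - [0, 0, 0, 1.5, -9.18, -2.6, 0]
    - [0, 0, 0, 1.5, -9.18, -3.4, 0]
    - [0, 0, 0, 1.5, -9.18, -4, 0]
    - [0, 0, 0, 1.5, -9.18, -4.3, 0]
    - [0, 0, 0, 1.5, -9.18, -4.3, 0]
    - [0, 0, 0, 1.5, -9.18, -4.3, 0]

```text
time_s: 9.05
position: [0.6057, 0.018, 0.0882]
tool_rot: [0.102, 0.995, 0.0, -0.0]
contact_force: [-0.3, -0.7, -0.1]
gripper_width: 0.501
```

```bash
python3 look.py g2 0,0,0,130
```

```text
top x0 196 y0 103 k 3.076923076923077
side x0 172 y0 121 k 3.076923076923077
```

View pics/g2.png

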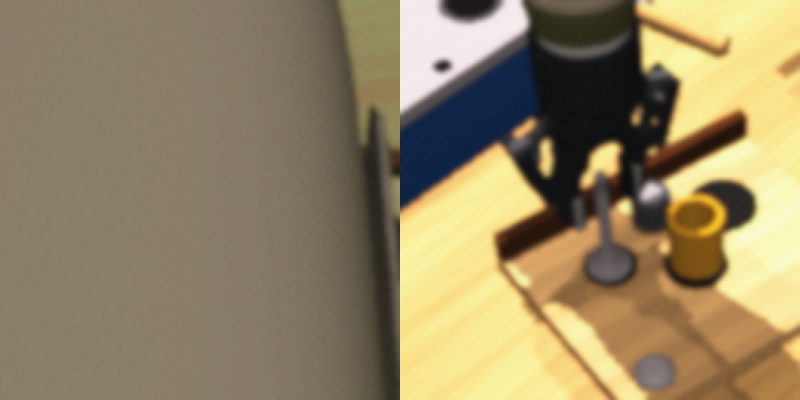

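Stem at (603,195) sits centred between the fingers; the large pad is visible at (723,203). Closing and lifting.

jog_arm:
  moves:
    - [0, 0, 0, 0, 0, 0, -1]
    - [0, 0, 0, 0, 0, 0, -1]
    - [0, 0, 0, 0, 0, 0, -1]
    - [0, 0, 0, 0, 0, 0, -1]
    - [0, 0, 0, 0, 0, 0, -1]
    - [0, 0, 0, 0, 0, 0, -1]
    - [0, 0, 0, 0, 0, 0, -1]
    - [0, 0, 0, 0, 0, 0, -1]
    - [0, 0, 0, 0, 0, 0.2, -1]
    - [0, 0, 0, 0, 0, 0.5, -1]
    - [0, 0, 0, 0, 0, 1, -1]
    - [0, 0, 0, 0, 0, 1.5, -1]
    - [0, 0, 0, 0, 0, 2, -1]

```text
time_s: 10.23
position: [0.6053, 0.018, 0.1489]
tool_rot: [0.102, 0.995, 0.0, -0.0]
contact_force: [0.3, -0.5, -1.1]
gripper_width: 0.097
```

jog_arm:
  moves:
    - [0, 0, 0, -0.1, 0.1, 0.3, -1]
    - [0, 0, 0, -0.4, 0.4, 0.6, -1]
    - [0, 0, 0, -0.8, 0.9, 0.8, -1]
    - [0, 0, 0, -1.3, 1.5, 0.9, -1]
    - [0, 0, 0, -1.9, 2.2, 0.9, -1]
    - [0, 0, 0, -2.6, 3, 0.9, -1]
    - [0, 0, 0, -3.3, 3.8, 0.9, -1]
    - [0, 0, 0, -4, 4.6, 0.9, -1]
    - [0, 0, 0, -4.7, 5.4, 0.9, -1]
    - [0, 0, 0, -5.3, 6.2, 0.8, -1]
    - [0, 0, 0, -5.9, 6.9, 0.5, -1]
    - [0, 0, 0, -6.4, 7.5, 0.1, -1]
    - [0, 0, 0, -6.8, 8, -0.4, -1]
    - [0, 0, 0, -7.05, 8.25, -0.9, -1]
    - [0, 0, 0, -7.1, 8.35, -1.4, -1]
    - [0, 0, 0, -7.1, 8.35, -1.8, -1]
    - [0, 0, 0, -7.1, 8.35, -2.2, -1]
    - [0, 0, 0, -7.1, 8.35, -2.4, -1]
    - [0, 0, 0, -7.1, 8.35, -2.5, -1]
    - [0, 0, 0, -7.1, 8.35, -2.5, -1]

```text
time_s: 11.9
position: [0.3914, 0.2685, 0.073]
tool_rot: [0.101, 0.995, -0.0, -0.001]
contact_force: [0.6, -0.3, -0.7]
gripper_width: 0.096
```

jog_arm:
  moves:
    - [0, 0, 0, 0, 0, -0.05, -1]
    - [0, 0, 0, 0, 0, -0.06, -1]
    - [0, 0, 0, 0, 0, -0.06, -1]

```text
time_s: 12.15
position: [0.3927, 0.2687, 0.0723]
tool_rot: [0.102, 0.995, 0.0, 0.0]
contact_force: [-2.7, -0.2, 4.5]
gripper_width: 0.089
```

```bash
python3 look.py t2 476,281,20,180
```

```text
top x0 45 y0 165 k 2.2222222222222223
side x0 103 y0 223 k 2.2222222222222223
```

View pics/t2.png

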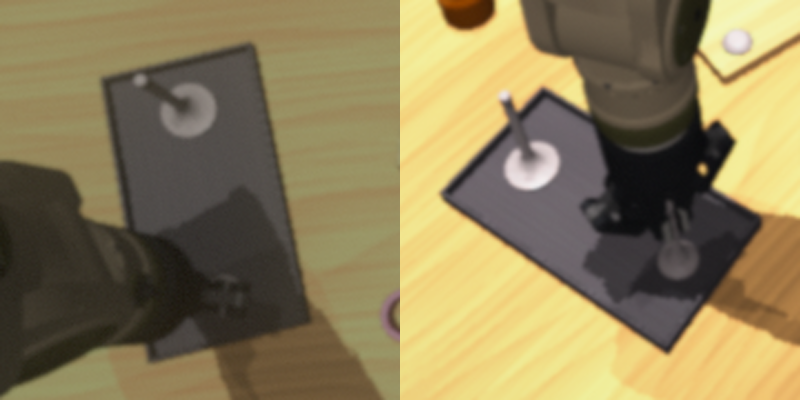

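The large valve stands upright in the tray at (188,110) in the top crop. The small valve touches the tray floor, with a 4.5 N contact force. Releasing.

jog_arm:
  moves:
    - [0, 0, 0, 0, 0, 0, -0.9]
    - [0, 0, 0, 0, 0, 0, -0.8]
    - [0, 0, 0, 0, 0, 0, -0.6]
    - [0, 0, 0, 0, 0, 0, -0.4]
    - [0, 0, 0, 0, 0, 0, -0.2]
    - [0, 0, 0, 0, 0, 0, 0]
    - [0, 0, 0, 0, 0, 0, 0]
    - [0, 0, 0, 0, 0, 0.5, 0]
    - [0, 0, 0, 0, 0, 1.2, 0]
    - [0, 0, 0, 0, 0, 2, 0]
    - [0, 0, 0, 0, 0, 2.8, 0.3]
    - [0, 0, 0, 0, 0, 3.6, 0.6]

```text
time_s: 13.25
position: [0.3925, 0.2683, 0.1802]
tool_rot: [0.102, 0.995, -0.0, -0.0]
contact_force: [1.4, -0.1, -0.6]
gripper_width: 0.768
```

jog_arm:
  moves:
    - [0, 0, 0, 0.2, -0.4, 0.3, 0.8]
    - [0, 0, 0, 0.6, -1.1, 0.3, 0.8]
    - [0, 0, 0, 1.1, -2, 0.3, 0.8]
    - [0, 0, 0, 1.7, -3, 0.3, 0.8]
    - [0, 0, 0, 2.3, -4.1, 0.3, 0.8]
    - [0, 0, 0, 2.9, -5.2, 0.3, 0.8]
    - [0, 0, 0, 3.5, -6.3, 0.3, 0.8]
    - [0, 0, 0, 4.1, -7.4, 0.3, 0.8]
    - [0, 0, 0, 4.7, -8.4, 0.2, 0.8]
    - [0, 0, 0, 5.2, -9.2, 0, 0.8]
    - [0, 0, 0, 5.45, -9.7, -0.3, 0.8]
    - [0, 0, 0, 5.54, -9.92, -0.8, 0.8]
    - [0, 0, 0, 5.54, -9.92, -1.5, 0.8]
    - [0, 0, 0, 5.54, -9.92, -2, 0.8]
    - [0, 0, 0, 5.54, -9.92, -2, 0.8]

```text
time_s: 14.5
position: [0.5559, -0.0284, 0.1153]
tool_rot: [0.102, 0.995, 0.0, -0.004]
contact_force: [-1.0, 0.8, -0.6]
gripper_width: 0.899
```

```bash
python3 look.py g3 559,-29,71,130
```

```text
top x0 224 y0 127 k 3.076923076923077
side x0 202 y0 125 k 3.076923076923077
```

View pics/g3.png

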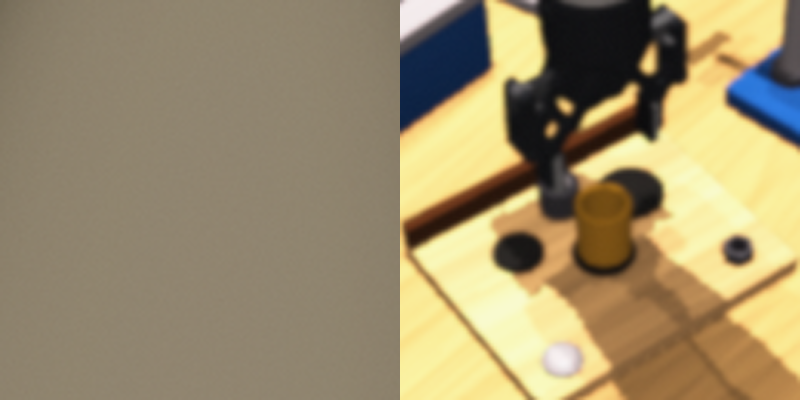

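The side crop shows the bush rim at (603,203), 1 px from the expected (600,200), and both jaws are clear. The empty pads are at (518,252) and about (633,192). Descending.

jog_arm:
  moves:
    - [0, 0, 0, 0.05, 0, -0.5, 0.8]
    - [0, 0, 0, 0.05, 0, -1.1, 0.8]
    - [0, 0, 0, 0.05, 0, -1.7, 0.8]
    - [0, 0, 0, 0.05, 0, -2.2, 0.8]
    - [0, 0, 0, 0.05, 0, -2.5, 0.8]
    - [0, 0, 0, 0.05, 0, -2.5, 0.8]
    - [0, 0, 0, 0.05, 0, -2.5, -1]
    - [0, 0, 0, 0.05, 0, -2.5, -1]
    - [0, 0, 0, 0.05, 0, -2.5, -1]
    - [0, 0, 0, 0.05, 0, -2.5, -1]
    - [0, 0, 0, 0.05, 0, -2.5, -1]
    - [0, 0, 0, 0.05, 0, -2.5, -1]
    - [0, 0, 0, 0.05, 0, -2.5, -1]
    - [0, 0, 0, 0.05, 0, -2.5, -1]
  force: 30

```text
time_s: 15.77
position: [0.5616, -0.0296, 0.0461]
tool_rot: [0.102, 0.995, -0.0, 0.001]
contact_force: [-0.4, -1.1, 7.3]
gripper_width: 0.51
```

```bash
python3 - <<'E'
from h import *
import pickle
s=pickle.load(open("side0.pkl","rb"))
print("padsmall",ray(s,202+118/3.077-.5,125+252/3.077-.5,.021)[:2],"padlarge",ray(s,172+323/3.077-.5,121+203/3.077-.5,.021)[:2])
print(telemetry.get_obs()["position"])
E
```

```text
padsmall [0.60661339 0.01866503] padlarge [ 0.58439104 -0.08831135]
[ 0.56160499 -0.02957199  0.0460549 ]
```

Gripped at 43 mm. The arm sits 6 mm above its command with 7 N on it, which I take to be the pads swinging forward as they close. Lifting gently.

jog_arm:
  moves:
    - [0, 0, 0, 0, 0, 0.2, -1]
    - [0, 0, 0, 0, 0, 0.4, -1]
    - [0, 0, 0, 0, 0, 0.7, -1]
    - [0, 0, 0, 0, 0, 1.1, -1]
    - [0, 0, 0, 0, 0, 1.5, -1]
    - [0, 0, 0, 0, 0, 2, -1]
    - [0, 0, 0, 0, 0, 2, -1]

```text
time_s: 16.35
position: [0.5624, -0.0294, 0.1077]
tool_rot: [0.102, 0.995, -0.0, 0.003]
contact_force: [0.3, 0.1, -1.4]
gripper_width: 0.512
```

```bash
python3 look.py g4 0,0,0,130
```

```text
top x0 224 y0 121 k 3.076923076923077
side x0 201 y0 114 k 3.076923076923077
```

View pics/g4.png

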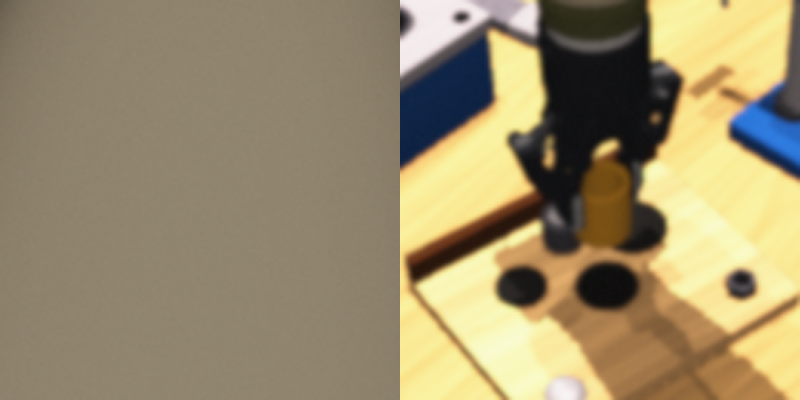

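jog_arm:
  moves:
    - [0, 0, 0, -0.05, 0.1, 0.3, -1]
    - [0, 0, 0, -0.15, 0.4, 0.5, -1]
    - [0, 0, 0, -0.3, 0.9, 0.5, -1]
    - [0, 0, 0, -0.45, 1.5, 0.5, -1]
    - [0, 0, 0, -0.65, 2.3, 0.5, -1]
    - [0, 0, 0, -0.9, 3.2, 0.5, -1]
    - [0, 0, 0, -1.15, 4.1, 0.5, -1]
    - [0, 0, 0, -1.4, 5, 0.5, -1]
    - [0, 0, 0, -1.65, 5.9, 0.5, -1]
    - [0, 0, 0, -1.9, 6.8, 0.5, -1]
    - [0, 0, 0, -2.15, 7.7, 0.5, -1]
    - [0, 0, 0, -2.4, 8.5, 0.4, -1]
    - [0, 0, 0, -2.55, 9.2, 0.2, -1]
    - [0, 0, 0, -2.7, 9.8, -0.1, -1]
    - [0, 0, 0, -2.82, 10.2, -0.5, -1]
    - [0, 0, 0, -2.86, 10.35, -1, -1]
    - [0, 0, 0, -2.86, 10.35, -1.5, -1]
    - [0, 0, 0, -2.86, 10.35, -2, -1]
    - [0, 0, 0, -2.86, 10.35, -2.3, -1]
    - [0, 0, 0, -2.86, 10.35, -2.4, -1]

```text
time_s: 18.12
position: [0.4728, 0.2813, 0.0307]
tool_rot: [0.101, 0.995, -0.001, -0.002]
contact_force: [-0.3, -0.5, -2.6]
gripper_width: 0.513
```

jog_arm:
  moves:
    - [0, 0, 0, 0, 0, 0, -1]
    - [0, 0, 0, 0, 0, 0, -1]

```text
time_s: 18.28
position: [0.4748, 0.2815, 0.0328]
tool_rot: [0.102, 0.995, 0.0, 0.0]
contact_force: [0.2, 0.0, -2.7]
gripper_width: 0.514
```

```bash
python3 - <<'E'
from h import *
import pickle
s=pickle.load(open("side0.pkl","rb"))
print("padbush",ray(s,201+207/3.077-.5,114+285/3.077-.5,.021)[:2],"padsmall",ray(s,201+122/3.077-.5,114+285/3.077-.5,.021)[:2])
E
```

```text
padbush [ 0.55679354 -0.02586719] padsmall [0.60669018 0.01756575]
```

jog_arm:
  moves:
    - [0, 0, 0, 0, 0, -0.06, -1]
    - [0, 0, 0, 0, 0, -0.12, -1]
    - [0, 0, 0, 0, 0, -0.12, -1]
    - [0, 0, 0, 0, 0, -0.12, 0.1]
    - [0, 0, 0, 0, 0, -0.12, 0.2]
    - [0, 0, 0, 0, 0, -0.12, 0.4]
    - [0, 0, 0, 0, 0, -0.12, 0.6]
    - [0, 0, 0, 0, 0, -0.12, 0.6]
    - [0, 0, 0, 0, 0, 0.5, 0.6]
    - [0, 0, 0, 0, 0, 1.2, 0.6]
    - [0, 0, 0, 0, 0, 2, 0.6]
    - [0, 0, 0, 0, 0, 2.8, 0.6]
    - [0, 0, 0, 0, 0, 3.6, 0.6]
    - [0, 0, 0, 0, 0, 4.2, 0.6]
    - [0, 0, 0, 0, 0, 4.8, 0.6]
    - [0, 0, 0, 0, 0, 4.8, 0.6]

```text
time_s: 19.62
position: [0.4767, 0.2822, 0.1804]
tool_rot: [0.102, 0.995, 0.002, 0.003]
contact_force: [0.8, 0.1, 0.7]
gripper_width: 0.803
```

jog_arm:
  moves:
    - [0, 0, 0, 0.15, -0.4, 0, 0.6]
    - [0, 0, 0, 0.5, -1.1, 0, 0.6]
    - [0, 0, 0, 0.9, -2, 0, 0.6]
    - [0, 0, 0, 1.4, -3.1, 0, 0.6]
    - [0, 0, 0, 1.9, -4.3, 0, 0.6]
    - [0, 0, 0, 2.4, -5.5, 0, 0.6]
    - [0, 0, 0, 2.9, -6.7, 0, 0.6]
    - [0, 0, 0, 3.4, -7.9, 0, 0.6]
    - [0, 0, 0, 3.9, -9, 0, 0.6]
    - [0, 0, 0, 4.3, -9.9, -0.3, 0.6]
    - [0, 0, 0, 4.6, -10.5, -0.7, 0.6]
    - [0, 0, 0, 4.71, -10.75, -1.3, 0.6]
    - [0, 0, 0, 4.71, -10.75, -2, 0.6]
    - [0, 0, 0, 4.71, -10.75, -2.5, 0.6]
    - [0, 0, 0, 4.71, -10.75, -2.5, 0.6]
    - [0, 0, 0, 4.71, -10.75, -2.5, 0.6]

```text
time_s: 20.95
position: [0.6142, -0.0415, 0.0993]
tool_rot: [0.102, 0.995, 0.0, -0.002]
contact_force: [0.9, -0.1, 0.0]
gripper_width: 0.799
```

```bash
python3 look.py g5 590,60,40,190; python3 - <<'E'
from h import *
print(proj(grab_frame("side"),[.6178,-.0406,.046]))
E
```

```text
top x0 147 y0 90 k 2.1052631578947367
side x0 136 y0 119 k 2.1052631578947367
[252.99730845 183.4861014 ]
```

View pics/g5.png

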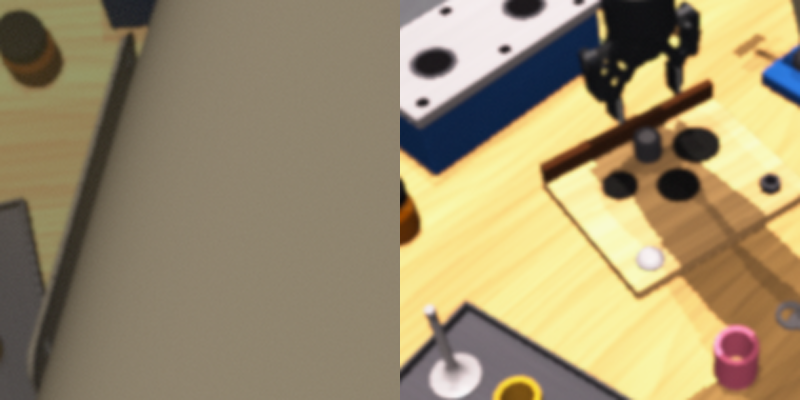

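Tappet top is at (647,135), against a prediction of (646,136). The three pads are empty, and the bush and large valve stand in the tray. Settling, then descending.

jog_arm:
  moves:
    - [0, 0, 0, 0, 0, -0.5, 0.6]
    - [0, 0, 0, 0, 0, -1, 0.6]
    - [0, 0, 0, 0, 0, -1, 0.6]
    - [0, 0, 0, 0, 0, -1, 0.6]
    - [0, 0, 0, 0, 0, -1, 0.6]

```text
time_s: 21.52
position: [0.6167, -0.0411, 0.0727]
tool_rot: [0.101, 0.995, -0.0, 0.001]
contact_force: [-0.1, 0.7, 1.0]
gripper_width: 0.803
```

jog_arm:
  moves:
    - [0, 0, 0, 0, 0, -0.3, 0.6]
    - [0, 0, 0, 0, 0, -0.6, 0.6]
    - [0, 0, 0, 0, 0, -0.9, 0.6]
    - [0, 0, 0, 0, 0, -1.1, 0.6]
    - [0, 0, 0, 0, 0, -1.25, 0.6]
    - [0, 0, 0, 0, 0, -1.35, 0.6]
    - [0, 0, 0, 0, 0, -1.43, 0.6]
    - [0, 0, 0, 0, 0, -1.48, 0.6]
    - [0, 0, 0, 0, 0, -1.48, 0.6]
    - [0, 0, 0, 0, 0, -1.48, -1]
    - [0, 0, 0, 0, 0, -1.48, -1]
    - [0, 0, 0, 0, 0, -1.48, -1]
    - [0, 0, 0, 0, 0, -1.48, -1]
    - [0, 0, 0, 0, 0, -1.48, -1]
    - [0, 0, 0, 0, 0, -1.48, -1]
    - [0, 0, 0, 0, 0, -1.48, -1]
    - [0, 0, 0, 0, 0, -1.48, -1]
  force: 40

```text
time_s: 22.93
position: [0.6164, -0.0412, 0.0275]
tool_rot: [0.102, 0.995, -0.0, 0.001]
contact_force: [-0.1, 0.7, 4.6]
gripper_width: 0.383
```

jog_arm:
  moves:
    - [0, 0, 0, 0, 0, 0.2, -1]
    - [0, 0, 0, 0, 0, 0.6, -1]
    - [0, 0, 0, -0.1, 0, 1.2, -1]
    - [0, 0, 0, -0.3, 0, 1.8, -1]
    - [0, 0, 0, -0.8, -0.2, 2.4, -1]
    - [0, 0, 0, -1.4, -0.5, 2.8, -1]
    - [0, 0, 0, -2.1, -0.9, 3, -1]
    - [0, 0, 0, -2.8, -1.4, 3, -1]
    - [0, 0, 0, -3.4, -2.1, 3, -1]
    - [0, 0, 0, -3.9, -2.8, 3, -1]
    - [0, 0, 0, -4.3, -3.5, 3, -1]
    - [0, 0, 0, -4.6, -4.2, 3, -1]
    - [0, 0, 0, -4.8, -4.9, 3, -1]
    - [0, 0, 0, -4.95, -5.6, 3, -1]
    - [0, 0, 0, -5.05, -6.3, 3, -1]
    - [0, 0, 0, -5.08, -6.9, 3, -1]
    - [0, 0, 0, -5.08, -7.4, 2.9, -1]
    - [0, 0, 0, -5.08, -7.75, 2.6, -1]
    - [0, 0, 0, -5.08, -7.93, 2.2, -1]
    - [0, 0, 0, -5.08, -7.93, 1.8, -1]

```text
time_s: 24.6
position: [0.4637, -0.2802, 0.0798]
tool_rot: [0.102, 0.995, -0.0, 0.0]
contact_force: [-0.2, -0.5, -0.9]
gripper_width: 0.38
```

jog_arm:
  moves:
    - [0, 0, 0, 0, 0, -0.2, -1]
    - [0, 0, 0, 0, 0, -0.4, -1]
    - [0, 0, 0, 0, 0, -0.5, -1]
    - [0, 0, 0, 0, 0, -0.5, -1]
    - [0, 0, 0, 0, 0, -0.5, -1]

```text
time_s: 25.02
position: [0.4637, -0.2787, 0.066]
tool_rot: [0.101, 0.995, 0.0, 0.0]
contact_force: [0.2, -0.3, -0.5]
gripper_width: 0.383
```

```bash
python3 look.py g6 464,-279,50,110
```

```text
top x0 369 y0 176 k 3.6363636363636362
side x0 307 y0 104 k 3.6363636363636362
```

View pics/g6.png

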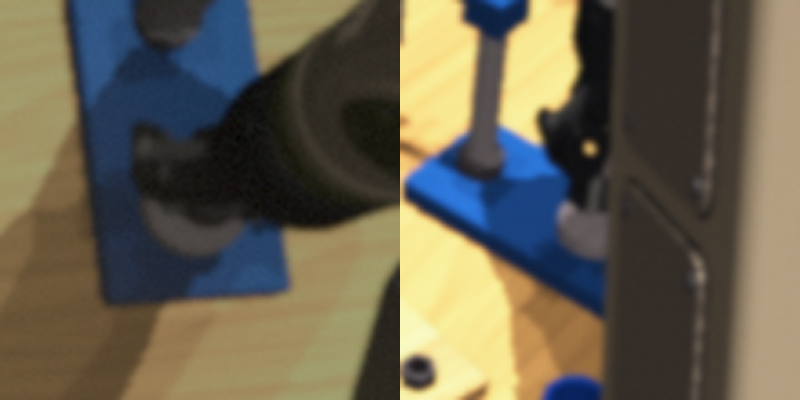

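The tappet hangs over the anvil (visible round edge about (195,235)), mostly hidden by the arm. Lowering and releasing.

jog_arm:
  moves:
    - [0, 0, 0, 0, 0, -0.2, -1]
    - [0, 0, 0, 0, 0, -0.4, -1]
    - [0, 0, 0, 0, 0, -0.55, -1]
    - [0, 0, 0, 0, 0, -0.65, -1]
    - [0, 0, 0, 0, 0, -0.7, -1]
    - [0, 0, 0, 0, 0, -0.72, -1]
    - [0, 0, 0, 0, 0, -0.72, -1]

```text
time_s: 25.7
position: [0.4631, -0.2787, 0.0445]
tool_rot: [0.102, 0.995, 0.0, -0.0]
contact_force: [-3.5, 1.4, 4.7]
gripper_width: 0.384
```

jog_arm:
  moves:
    - [0, 0, 0, 0, 0, 0, -0.3]
    - [0, 0, 0, 0, 0, 0, -0.2]
    - [0, 0, 0, 0, 0, 0, 0]
    - [0, 0, 0, 0, 0, 0, 0.2]
    - [0, 0, 0, 0, 0, 0, 0.5]
    - [0, 0, 0, 0, 0, 0, 0.6]
    - [0, 0, 0, 0, 0, 0, 0.6]
    - [0, 0, 0, 0, 0, 0.5, 0.6]
    - [0, 0, 0, 0, 0, 1.1, 0.6]
    - [0, 0, 0, 0, 0, 1.8, 0.6]
    - [0, 0, 0, 0, 0, 2.6, 0.6]
    - [0, 0, 0, 0, 0, 3.4, 0.6]
    - [0, 0, 0, 0, 0.6, 4.1, 0.6]
    - [0, 0, 0, 0, 1.6, 4.5, 0.6]
    - [0, 0, 0, 0, 2.8, 4.5, 0.6]
    - [0, 0, 0, 0, 4, 4.5, 0.6]
    - [0, 0, 0, 0, 5.2, 4.5, 0.6]
    - [0, 0, 0, 0, 6.4, 4.5, 0.6]
    - [0, 0, 0, 0, 7.4, 4.5, 0.6]
    - [0, 0, 0, 0, 8, 4.5, 0.6]

```text
time_s: 27.37
position: [0.4629, -0.0362, 0.1794]
tool_rot: [0.101, 0.995, 0.0, -0.0]
contact_force: [0.0, -0.1, 0.4]
gripper_width: 0.797
```

```bash
python3 - <<'E'
from h import *
f=grab_frame("top"); s=grab_frame("side"); 
u,v=map(int,proj(f,[.464,-.279,.05])); p,q=map(int,proj(s,[.464,-.279,.05]))
print(u,v,p,q)
a=f["color"][v-30:v+30,u-30:u+30]; b=s["color"][q-30:q+30,p-30:p+30]; c=f["color"][170:340,80:200]
cv2.imwrite("pics/r1.png",np.hstack([cv2.resize(a,(240,340),interpolation=2) if 0 else cv2.resize(a,(270,270),interpolation=2),cv2.resize(b,(270,270),interpolation=2),cv2.resize(c,(191,270))]))
E
```

```text
424 231 362 159
```

View pics/r1.png

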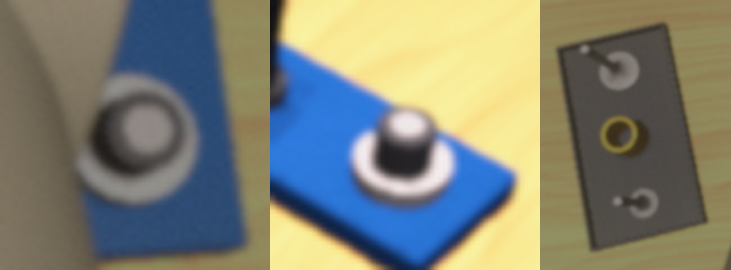

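Tappet stands on the anvil and all three pieces are upright in the tray. I check its offset numerically, along with the return positions in the tray.

```bash
python3 - <<'E'
from h import *
f=grab_frame("top"); s=grab_frame("side")
k=lambda x,y:(424-30+x/4.5-.5,231-30+y/4.5-.5)
m=lambda x,y:(362-30+(x-270)/4.5-.5,159-30+y/4.5-.5)
print("top: anvil",ray(f,*k(138,138),.035)[:2],"tappet top",ray(f,*k(148,127),.063)[:2])
print("side: anvil",ray(s,*m(404,163),.035)[:2],"tappet top",ray(s,*m(407,124),.063)[:2])
n=lambda x,y:(80+(x-540)*120/191-.5,170+y*170/270-.5)
print("large",ray(f,*n(619,71),.007)[:2],"bush",ray(f,*n(620,134),.054)[:2],"small",ray(f,*n(643,203),.007)[:2])
E
```

```text
top: anvil [ 0.46582693 -0.28424901] tappet top [ 0.46610329 -0.2793602 ]
side: anvil [ 0.4633683  -0.27729376] tappet top [ 0.46585737 -0.27732455]
large [0.56265747 0.29447101] bush [0.47455969 0.28030164] small [0.39399787 0.26997741]
```

jog_arm:
  moves:
    - [0, 0, 0, 0.02, 0.4, 0, 0.7]
    - [0, 0, 0, 0.04, 1.1, 0, 0.7]
    - [0, 0, 0, 0.07, 2, 0, 0.7]
    - [0, 0, 0, 0.1, 3.1, 0, 0.7]
    - [0, 0, 0, 0.14, 4.3, 0, 0.7]
    - [0, 0, 0, 0.18, 5.5, 0, 0.7]
    - [0, 0, 0, 0.22, 6.7, 0, 0.7]
    - [0, 0, 0, 0.26, 7.9, 0, 0.7]
    - [0, 0, 0, 0.3, 9, 0, 0.7]
    - [0, 0, 0, 0.33, 9.8, -0.3, 0.7]
    - [0, 0, 0, 0.35, 10.3, -0.8, 0.7]
    - [0, 0, 0, 0.35, 10.6, -1.4, 0.7]
    - [0, 0, 0, 0.35, 10.6, -2, 0.7]
    - [0, 0, 0, 0.35, 10.6, -2.4, 0.7]
    - [0, 0, 0, 0.35, 10.6, -2.6, 0.7]
    - [0, 0, 0, 0.35, 10.6, -2.6, 0.7]
    - [0, 0, 0, 0.35, 10.6, -2.6, 0.7]
    - [0, 0, 0, 0.35, 10.6, -2.6, 0.7]

```text
time_s: 29.07
position: [0.4751, 0.2786, 0.1022]
tool_rot: [0.102, 0.995, 0.0, 0.001]
contact_force: [-0.4, -0.6, -0.6]
gripper_width: 0.847
```

jog_arm:
  moves:
    - [0, 0, 0, -0.05, 0.09, -0.4, 0.7]
    - [0, 0, 0, -0.05, 0.09, -0.9, 0.7]
    - [0, 0, 0, -0.05, 0.09, -1.4, 0.7]
    - [0, 0, 0, -0.05, 0.09, -1.8, 0.7]
    - [0, 0, 0, -0.05, 0.09, -2.1, 0.7]
    - [0, 0, 0, -0.05, 0.09, -2.3, 0.7]
    - [0, 0, 0, -0.05, 0.09, -2.37, 0.7]
    - [0, 0, 0, -0.05, 0.09, -2.37, 0.7]
    - [0, 0, 0, -0.05, 0.09, -2.37, -1]
    - [0, 0, 0, -0.05, 0.09, -2.37, -1]
    - [0, 0, 0, -0.05, 0.09, -2.37, -1]
    - [0, 0, 0, -0.05, 0.09, -2.37, -1]
    - [0, 0, 0, -0.05, 0.09, -2.37, -1]
    - [0, 0, 0, -0.05, 0.09, -2.37, -1]
    - [0, 0, 0, -0.05, 0.09, -2.37, -1]
    - [0, 0, 0, -0.05, 0.09, -2.37, -1]
  force: 30

```text
time_s: 30.4
position: [0.4732, 0.2819, 0.0312]
tool_rot: [0.102, 0.995, 0.0, 0.001]
contact_force: [-1.3, -1.0, 5.3]
gripper_width: 0.515
```

jog_arm:
  moves:
    - [0, 0, 0, 0, 0, 0.2, -1]
    - [0, 0, 0, 0, 0, 0.6, -1]
    - [0, 0, 0, 0, 0, 1.2, -1]
    - [0, 0, 0, 0.05, -0.2, 1.8, -1]
    - [0, 0, 0, 0.15, -0.6, 2.2, -1]
    - [0, 0, 0, 0.35, -1.2, 2.4, -1]
    - [0, 0, 0, 0.6, -2, 2.4, -1]
    - [0, 0, 0, 0.85, -2.9, 2.4, -1]
    - [0, 0, 0, 1.1, -3.8, 2.4, -1]
    - [0, 0, 0, 1.35, -4.7, 2.4, -1]
    - [0, 0, 0, 1.6, -5.6, 2.4, -1]
    - [0, 0, 0, 1.85, -6.5, 2.4, -1]
    - [0, 0, 0, 2.1, -7.4, 2.4, -1]
    - [0, 0, 0, 2.35, -8.3, 2.4, -1]
    - [0, 0, 0, 2.55, -9.1, 2.4, -1]
    - [0, 0, 0, 2.7, -9.7, 2.3, -1]
    - [0, 0, 0, 2.82, -10.15, 2.1, -1]
    - [0, 0, 0, 2.85, -10.35, 1.8, -1]
    - [0, 0, 0, 2.85, -10.35, 1.4, -1]
    - [0, 0, 0, 2.85, -10.35, 1.2, -1]

```text
time_s: 32.07
position: [0.5566, -0.0289, 0.0641]
tool_rot: [0.102, 0.995, 0.0, -0.001]
contact_force: [0.4, 0.2, -2.2]
gripper_width: 0.509
```

jog_arm:
  moves:
    - [0, 0, 0, 0, 0, 0, -1]
    - [0, 0, 0, 0, 0, -0.2, -1]
    - [0, 0, 0, 0, 0, -0.35, -1]
    - [0, 0, 0, 0, 0, -0.45, -1]
    - [0, 0, 0, 0, 0, -0.5, -1]
    - [0, 0, 0, 0, 0, -0.5, -1]
    - [0, 0, 0, 0, 0, -0.5, -1]

```text
time_s: 32.65
position: [0.5581, -0.0287, 0.0514]
tool_rot: [0.101, 0.995, 0.0, 0.0]
contact_force: [-0.3, 0.2, -3.2]
gripper_width: 0.516
```

```bash
python3 look.py g7 559,-29,45,100
```

```text
top x0 238 y0 146 k 4.0
side x0 217 y0 148 k 4.0
```

View pics/g7.png

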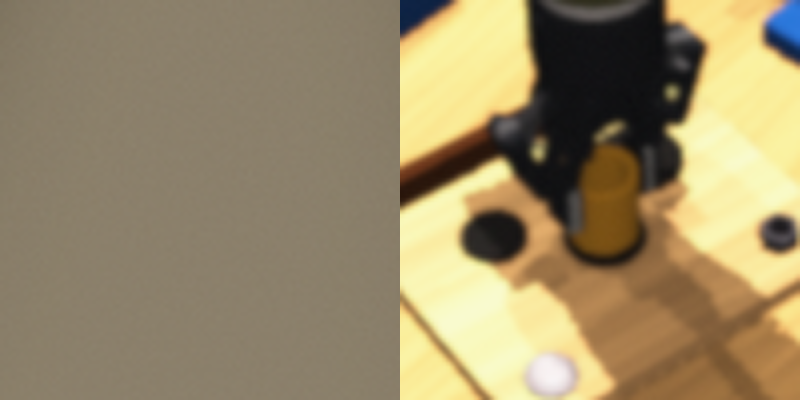

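The bush hangs about 3 mm above its pad and centred on it (pad rim symmetric about x≈605). Lowering and releasing.

jog_arm:
  moves:
    - [0, 0, 0, 0, 0, -0.06, -1]
    - [0, 0, 0, 0, 0, -0.1, -1]
    - [0, 0, 0, 0, 0, -0.11, -1]
    - [0, 0, 0, 0, 0, -0.11, 0.1]
    - [0, 0, 0, 0, 0, -0.11, 0.2]
    - [0, 0, 0, 0, 0, -0.11, 0.4]
    - [0, 0, 0, 0, 0, -0.11, 0.6]
    - [0, 0, 0, 0, 0, -0.11, 0.6]
    - [0, 0, 0, 0, 0, 0.4, 0.6]
    - [0, 0, 0, 0, 0, 1, 0.6]
    - [0, 0, 0, 0, 0, 1.8, 0.6]
    - [0, 0, 0, 0, 0, 2.6, 0.6]
    - [0, 0, 0, 0, 0, 3.4, 0.4]
    - [0, 0, 0, 0, 0, 4.2, 0.2]
    - [0, 0, 0, 0, 0, 4.9, 0]
    - [0, 0, 0, 0, 0, 5, 0]
    - [0, 0, 0, 0, 0, 5, 0]

```text
time_s: 34.17
position: [0.5592, -0.029, 0.2029]
tool_rot: [0.102, 0.995, -0.0, 0.002]
contact_force: [-0.0, -0.9, -0.4]
gripper_width: 0.499
```

jog_arm:
  moves:
    - [0, 0, 0, -0.2, 0.4, 0, 0]
    - [0, 0, 0, -0.6, 1.1, 0, 0]
    - [0, 0, 0, -1.1, 2, 0, 0]
    - [0, 0, 0, -1.7, 3, 0, 0]
    - [0, 0, 0, -2.3, 4.1, 0, 0]
    - [0, 0, 0, -2.9, 5.2, 0, 0]
    - [0, 0, 0, -3.5, 6.3, 0, 0]
    - [0, 0, 0, -4.1, 7.4, 0, 0]
    - [0, 0, 0, -4.7, 8.4, 0, 0]
    - [0, 0, 0, -5.2, 9.2, 0, 0]
    - [0, 0, 0, -5.45, 9.7, -0.3, 0]
    - [0, 0, 0, -5.55, 9.92, -0.8, 0]
    - [0, 0, 0, -5.55, 9.92, -1.4, 0]
    - [0, 0, 0, -5.55, 9.92, -1.9, 0]
    - [0, 0, 0, -5.55, 9.92, -2.2, 0]
    - [0, 0, 0, -5.55, 9.92, -2.3, 0]
    - [0, 0, 0, -5.55, 9.92, -2.3, 0]
    - [0, 0, 0, -5.55, 9.92, -2.3, 0]

```text
time_s: 35.67
position: [0.3914, 0.2687, 0.1322]
tool_rot: [0.102, 0.995, -0.0, -0.0]
contact_force: [-0.2, -0.0, -0.1]
gripper_width: 0.5
```

jog_arm:
  moves:
    - [0, 0, 0, 0.03, 0, -0.4, 0]
    - [0, 0, 0, 0.03, 0, -0.8, 0]
    - [0, 0, 0, 0.03, 0, -1.2, 0]
    - [0, 0, 0, 0.03, 0, -1.6, 0]
    - [0, 0, 0, 0.03, 0, -1.85, 0]
    - [0, 0, 0, 0.03, 0, -1.96, 0]
    - [0, 0, 0, 0.03, 0, -1.96, 0]
    - [0, 0, 0, 0.03, 0, -1.96, -1]
    - [0, 0, 0, 0.03, 0, -1.96, -1]
    - [0, 0, 0, 0.03, 0, -1.96, -1]
    - [0, 0, 0, 0.03, 0, -1.96, -1]
    - [0, 0, 0, 0.03, 0, -1.96, -1]
    - [0, 0, 0, 0.03, 0, -1.96, -1]
    - [0, 0, 0, 0.03, 0, -1.96, -1]
    - [0, 0, 0, 0.03, 0, -1.96, -1]
    - [0, 0, 0, 0.03, 0, -1.96, -1]
  force: 50

```text
time_s: 37.0
position: [0.3931, 0.269, 0.0742]
tool_rot: [0.102, 0.995, 0.0, 0.001]
contact_force: [-0.9, -1.1, 5.8]
gripper_width: 0.091
```

jog_arm:
  moves:
    - [0, 0, 0, 0, 0, 0.2, -1]
    - [0, 0, 0, 0, 0, 0.6, -1]
    - [0, 0, 0, 0, 0, 1.2, -1]
    - [0, 0, 0, 0.2, -0.2, 1.8, -1]
    - [0, 0, 0, 0.5, -0.6, 2.3, -1]
    - [0, 0, 0, 1, -1.2, 2.6, -1]
    - [0, 0, 0, 1.6, -1.9, 2.6, -1]
    - [0, 0, 0, 2.3, -2.7, 2.6, -1]
    - [0, 0, 0, 3, -3.5, 2.6, -1]
    - [0, 0, 0, 3.7, -4.3, 2.6, -1]
    - [0, 0, 0, 4.4, -5.1, 2.6, -1]
    - [0, 0, 0, 5, -5.9, 2.6, -1]
    - [0, 0, 0, 5.6, -6.6, 2.6, -1]
    - [0, 0, 0, 6.1, -7.2, 2.6, -1]
    - [0, 0, 0, 6.6, -7.8, 2.4, -1]
    - [0, 0, 0, 6.95, -8.2, 2.1, -1]
    - [0, 0, 0, 7.1, -8.37, 1.7, -1]
    - [0, 0, 0, 7.1, -8.37, 1.3, -1]
    - [0, 0, 0, 7.1, -8.37, 1.1, -1]
    - [0, 0, 0, 7.1, -8.37, 1.1, -1]

```text
time_s: 38.67
position: [0.603, 0.0185, 0.1037]
tool_rot: [0.101, 0.995, 0.0, -0.003]
contact_force: [-0.8, 0.6, -1.5]
gripper_width: 0.093
```

jog_arm:
  moves:
    - [0, 0, 0, 0, 0, 0, -1]
    - [0, 0, 0, 0, 0, -0.2, -1]
    - [0, 0, 0, 0, 0, -0.35, -1]
    - [0, 0, 0, 0, 0, -0.43, -1]
    - [0, 0, 0, 0, 0, -0.43, -1]
    - [0, 0, 0, 0, 0, -0.43, -1]

```text
time_s: 39.17
position: [0.6053, 0.0178, 0.0935]
tool_rot: [0.101, 0.995, 0.0, -0.0]
contact_force: [0.3, -1.0, -1.2]
gripper_width: 0.095
```

```bash
python3 look.py g8 590,-10,45,110
```

```text
top x0 222 y0 126 k 3.6363636363636362
side x0 197 y0 141 k 3.6363636363636362
```

View pics/g8.png

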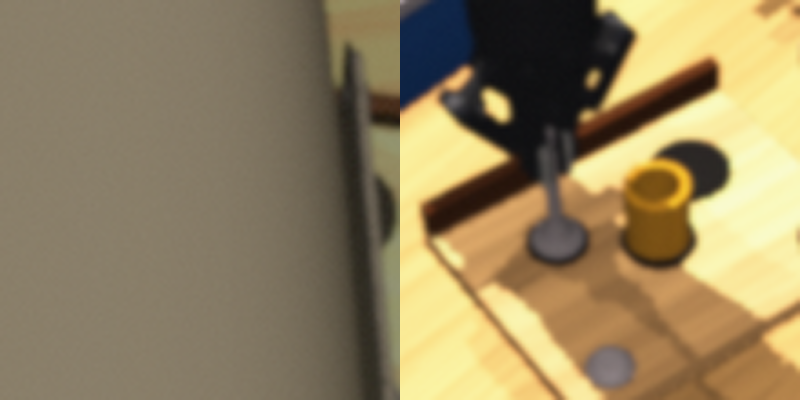

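The small valve head at (557,240) is centred over its pad, and the bush stands on its own pad at (660,240). Releasing.

jog_arm:
  moves:
    - [0, 0, 0, 0, 0, -0.05, -1]
    - [0, 0, 0, 0, 0, -0.09, -1]
    - [0, 0, 0, 0, 0, -0.09, -1]
    - [0, 0, 0, 0, 0, -0.09, -0.9]
    - [0, 0, 0, 0, 0, -0.09, -0.8]
    - [0, 0, 0, 0, 0, -0.09, -0.6]
    - [0, 0, 0, 0, 0, -0.09, -0.4]
    - [0, 0, 0, 0, 0, -0.09, -0.2]
    - [0, 0, 0, 0, 0, -0.09, 0]
    - [0, 0, 0, 0, 0, -0.09, 0]
    - [0, 0, 0, 0, 0, 0.5, 0]
    - [0, 0, 0, 0, 0, 1.2, 0]
    - [0, 0, 0, 0, 0, 2, 0]
    - [0, 0, 0, 0, 0, 2.8, 0]
    - [0, 0, 0, 0, 0, 3.6, 0]
    - [0, 0, 0, 0, 0, 4.3, 0]
    - [0, 0, 0, 0, 0, 4.3, 0]
    - [0, 0, 0, 0, 0, 4.3, 0]

```text
time_s: 40.77
position: [0.6064, 0.0176, 0.2239]
tool_rot: [0.102, 0.995, 0.0, 0.002]
contact_force: [-0.4, -0.3, -1.4]
gripper_width: 0.5
```

jog_arm:
  moves:
    - [0, 0, 0, -0.05, 0.4, 0, 0]
    - [0, 0, 0, -0.2, 1.1, 0, 0]
    - [0, 0, 0, -0.35, 2.1, 0, 0]
    - [0, 0, 0, -0.55, 3.3, 0, 0]
    - [0, 0, 0, -0.75, 4.5, 0, 0]
    - [0, 0, 0, -0.95, 5.7, 0, 0]
    - [0, 0, 0, -1.15, 6.9, 0, 0]
    - [0, 0, 0, -1.3, 7.9, 0, 0]
    - [0, 0, 0, -1.42, 8.6, -0.3, 0]
    - [0, 0, 0, -1.5, 9.1, -0.8, 0]
    - [0, 0, 0, -1.5, 9.2, -1.3, 0]
    - [0, 0, 0, -1.5, 9.2, -1.7, 0]
    - [0, 0, 0, -1.5, 9.2, -2, 0]
    - [0, 0, 0, -1.5, 9.2, -2, 0]
    - [0, 0, 0, -1.5, 9.2, -2, 0]
    - [0, 0, 0, -1.5, 9.2, -2, 0]

```text
time_s: 42.1
position: [0.5606, 0.2936, 0.1628]
tool_rot: [0.102, 0.995, 0.0, 0.0]
contact_force: [0.8, 0.3, 0.9]
gripper_width: 0.499
```

jog_arm:
  moves:
    - [0, 0, 0, 0, 0, -0.4, 0]
    - [0, 0, 0, 0, 0, -0.9, 0]
    - [0, 0, 0, 0, 0, -1.4, 0]
    - [0, 0, 0, 0, 0, -1.8, 0]
    - [0, 0, 0, 0, 0, -2.15, 0]
    - [0, 0, 0, 0, 0, -2.35, 0]
    - [0, 0, 0, 0, 0, -2.38, 0]
    - [0, 0, 0, 0, 0, -2.38, 0]
    - [0, 0, 0, 0, 0, -2.38, -1]
    - [0, 0, 0, 0, 0, -2.38, -1]
    - [0, 0, 0, 0, 0, -2.38, -1]
    - [0, 0, 0, 0, 0, -2.38, -1]
    - [0, 0, 0, 0, 0, -2.38, -1]
    - [0, 0, 0, 0, 0, -2.38, -1]
    - [0, 0, 0, 0, 0, -2.38, -1]
    - [0, 0, 0, 0, 0, -2.38, -1]
    - [0, 0, 0, 0, 0, -2.38, -1]

```text
time_s: 43.52
position: [0.5611, 0.294, 0.0921]
tool_rot: [0.102, 0.995, 0.001, 0.001]
contact_force: [-0.3, 0.7, 5.9]
gripper_width: 0.095
```

jog_arm:
  moves:
    - [0, 0, 0, 0, 0, 0.2, -1]
    - [0, 0, 0, 0, 0, 0.6, -1]
    - [0, 0, 0, 0, 0, 1.2, -1]
    - [0, 0, 0, 0, -0.1, 1.9, -1]
    - [0, 0, 0, 0, -0.3, 2.6, -1]
    - [0, 0, 0, 0, -0.7, 3.3, -1]
    - [0, 0, 0, 0, -1.2, 4, -1]
    - [0, 0, 0, 0, -1.8, 4.5, -1]
    - [0, 0, 0, 0, -2.5, 4.8, -1]
    - [0, 0, 0, 0, -3.3, 4.9, -1]
    - [0, 0, 0, 0, -4.2, 4.9, -1]
    - [0, 0, 0, 0, -5.1, 4.9, -1]
    - [0, 0, 0, 0, -6, 4.9, -1]
    - [0, 0, 0, 0, -6.9, 4.9, -1]
    - [0, 0, 0, 0, -7.8, 4.9, -1]
    - [0, 0, 0, 0, -8.7, 4.9, -1]
    - [0, 0, 0, 0.1, -9.6, 4.9, -1]
    - [0, 0, 0, 0.2, -10.4, 4.9, -1]
    - [0, 0, 0, 0.3, -11.1, 4.9, -1]
    - [0, 0, 0, 0.4, -11.7, 4.9, -1]

```text
time_s: 45.18
position: [0.5718, -0.059, 0.2376]
tool_rot: [0.102, 0.995, -0.0, -0.001]
contact_force: [-0.3, -0.6, -1.6]
gripper_width: 0.092
```

jog_arm:
  moves:
    - [0, 0, 0, 0.15, -0.5, 0, -1]
    - [0, 0, 0, 0.25, -0.85, -0.2, -1]
    - [0, 0, 0, 0.3, -1.04, -0.6, -1]
    - [0, 0, 0, 0.3, -1.04, -1.2, -1]
    - [0, 0, 0, 0.3, -1.04, -1.8, -1]
    - [0, 0, 0, 0.3, -1.04, -2.4, -1]
    - [0, 0, 0, 0.3, -1.04, -3, -1]
    - [0, 0, 0, 0.3, -1.04, -3.5, -1]
    - [0, 0, 0, 0.3, -1.04, -3.9, -1]
    - [0, 0, 0, 0.3, -1.04, -4.1, -1]
    - [0, 0, 0, 0.3, -1.04, -4.2, -1]
    - [0, 0, 0, 0.3, -1.04, -4.2, -1]
    - [0, 0, 0, 0.3, -1.04, -4.2, -1]

```text
time_s: 46.27
position: [0.5818, -0.0885, 0.1125]
tool_rot: [0.101, 0.995, 0.0, 0.0]
contact_force: [-0.4, -0.0, -2.1]
gripper_width: 0.092
```

```bash
python3 look.py g9 590,-50,45,110
```

```text
top x0 242 y0 124 k 3.6363636363636362
side x0 209 y0 132 k 3.6363636363636362
```

View pics/g9.png

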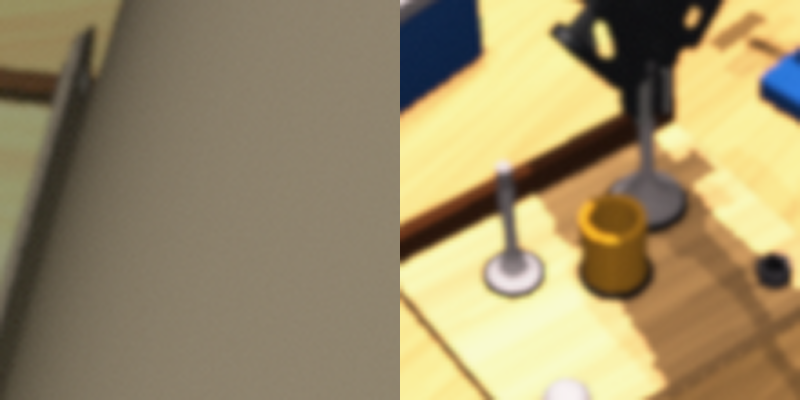

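The large valve head is over its pad and the other two stand centred on theirs. Lowering, releasing, retreating.

jog_arm:
  moves:
    - [0, 0, 0, 0, 0, -0.07, -1]
    - [0, 0, 0, 0, 0, -0.12, -1]
    - [0, 0, 0, 0, 0, -0.12, -1]
    - [0, 0, 0, 0, 0, -0.12, -0.9]
    - [0, 0, 0, 0, 0, -0.12, -0.8]
    - [0, 0, 0, 0, 0, -0.12, -0.6]
    - [0, 0, 0, 0, 0, -0.12, -0.4]
    - [0, 0, 0, 0, 0, -0.12, -0.2]
    - [0, 0, 0, 0, 0, -0.12, 0]
    - [0, 0, 0, 0, 0, -0.12, 0]
    - [0, 0, 0, 0, 0, 0.5, 0]
    - [0, 0, 0, 0, 0, 1.2, 0]
    - [0, 0, 0, 0, 0, 2, 0]
    - [0, 0, 0, 0, 0, 2.8, 0]
    - [0, 0, 0, 0, 0, 3.6, 0]
    - [0, 0, 0, 0, 0, 4.4, 0]
    - [0, 0, 0, 0, 0, 4.8, 0]

```text
time_s: 47.78
position: [0.5823, -0.0888, 0.2594]
tool_rot: [0.102, 0.995, -0.0, 0.002]
contact_force: [-0.2, 0.3, -0.3]
gripper_width: 0.495
```

jog_arm:
  moves:
    - [0, 0, 0, -0.3, 0.6, 0, 0]
    - [0, 0, 0, -0.8, 1.4, 0, 0]
    - [0, 0, 0, -1.4, 2.4, 0, 0]
    - [0, 0, 0, -2, 3.4, 0, 0]
    - [0, 0, 0, -2.6, 4.4, 0, 0]
    - [0, 0, 0, -3.2, 5.4, 0, 0]
    - [0, 0, 0, -3.7, 6.4, 0, 0]
    - [0, 0, 0, -4.2, 7.4, 0, 0]
    - [0, 0, 0, -4.6, 8.4, 0, 0]
    - [0, 0, 0, -5, 9.4, 0, 0]
    - [0, 0, 0, -5, 10.4, 0, 0]
    - [0, 0, 0, -5, 11.4, 0, 0]
    - [0, 0, 0, -5, 12.2, 0, 0]
    - [0, 0, 0, -5, 12.5, 0, 0]
    - [0, 0, 0, -5, 12.5, 0, 0]
    - [0, 0, 0, -5, 12.5, 0, 0]

```text
time_s: 49.12
position: [0.4312, 0.2862, 0.2559]
tool_rot: [0.101, 0.995, -0.0, -0.0]
contact_force: [-0.3, -0.3, -0.3]
gripper_width: 0.499
```

```bash
python3 - <<'E'
from h import *
f=grab_frame("top"); s=grab_frame("side")
a=f["color"][140:270,220:460]; b=s["color"][110:240,190:400]
cv2.imwrite("pics/fin.png",np.vstack([cv2.resize(a,(540,293),interpolation=2),cv2.resize(b,(473,293),interpolation=2)[:, :] if 0 else cv2.resize(b,(540,334),interpolation=2)]))
E
```

```text
(no output)
```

View pics/fin.png

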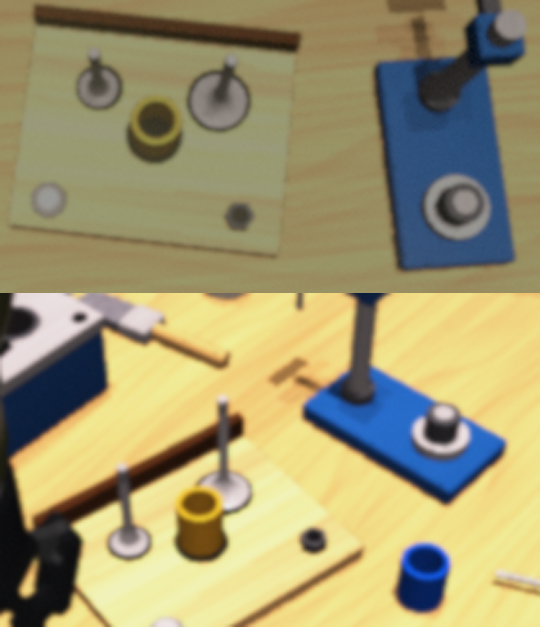

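The final picture shows both valves and the bush upright and centred on their pads, at top-crop (99,87), (219,100) and (155,130). The tappet is upright on the anvil at (460,206), and the arm is clear of everything.

```bash
python3 -c "
from h import *
print(job.finish_job())"
```

```text
the job is handed in; nothing more can be done
None
```

The job is done and handed in at about 49 s of robot time, well under the 144 s limit; the hand-in gives no verdict.

I moved the large valve, the small valve and the bush upright into the tray. Then I stood the tappet on the anvil, and only after that put the bush, small valve and large valve back on their own pads.

- **Final check:** both camera views show all four upright and released. The valves and bush look centred on their pads by eye, and the arm is clear of everything.
- **Tappet position:** this was measured right after release. The side view puts it about 2.5 mm off the anvil's centre. The top view gave about 5 mm with the anvil partly hidden by the arm, and about 2 mm against my first, clear reading of the anvil. All are within the 12 mm allowed, but the two views disagree by a few millimetres.
- **Not measured:** I did not compute a final offset for the valves and the bush after the arm backed away. Just before each release the hand was within about 3 mm of the measured pad centre.

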